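# Lock the paper trimmer's blade with its pin

### The job

Make the paper trimmer safe: bring the raised blade arm right down so that its eye sits between the two ears of the keeper, then slide the locking pin from the outer side through ear, eye and ear until its collar lies against the ear, and let go. Feel for the bore and never force the pin: it must not press on the trimmer with more than 25 N. Leave the other things on the table and the trimmer where they are.

Things in the scene. Friction and masses are not known exactly. Their poses are not given: they have to be found in the camera images.
- trimmer: Guillotine paper trimmer, fixed. Origin: centre of the underside of its grey board (260 x 240 mm, top 30 mm above the table); x along the blade from handle end to pivot, y from the blade edge to the board, z up. A steel rail screwed along the -y edge through slotted holes carries blade arm and keeper: together they sit up to 15 mm either way along x from the places given here.
- handle_mark (a point): Point on the trimmer, axes as the trimmer's, at the nominal centre of the black handle when the arm reads 0: trimmer (-175, -137, 64) mm. The pivot is 290 mm from it along +x and 4 mm lower; the arm turns about y. The rail's shift along x (-15 to +15 mm, different each time, not measured, tight in use) applies to handle, pivot, lug and keeper alike; y and z are exact.
- blade_arm (a joint): Blade arm angle, rad: 0 = eye in line with the bores, larger = handle raised (as it starts), bottom stop -0.009. Stiff pivot: it stays where it is left and goes down under a few newtons. Black handle 26 mm thick, 100 mm long, its centre 290 mm from the pivot towards -x and 4 mm above it at angle 0. Lug: tab 8 mm thick with a 12 mm eye, 205 mm from the pivot.
- bore_mark (a point): Nominal centre of the outer bore's mouth, trimmer (-90, -178, 48) mm, axes as the trimmer's; the true one is up to 15 mm off along x only. Keeper: two upright steel ears, each 6 mm thick, 60 mm wide, 14 mm apart, top at z 62 mm, 12 mm bores in line along y; the outer ear's face is at this point, the pin goes in towards +y. The lug comes down midway between the ears.
- pin: Loose steel locking pin, 70 to 140 g, lying on the table; origin under the middle of its grip, x along the pin to its nose, z up. With the arm on its stop the lug's eye is some 2 mm lower than the bores: the pin's tapered nose has to lift it, by a push of roughly 3 to 12 N along the pin. Keep pin against trimmer below 25 N throughout, sideways too: centre it in the bore first.
- pin_grip (a point): Centre of the pin's flat-sided grip, on the pin's axis, 11 mm above its underside. Grip 36 mm long (x), 16 wide (y), 22 high. A collar 20 mm across has its front face 22 mm from the point; then a round shank 11 mm thick ends 58 mm from the point, its last 8 mm tapered to a 6 mm tip. Home, collar on the outer ear: point 22 mm outside the ear's face, at bore height.
- ruler_weight_mid (a point): Paperweight bar of dark wood with a brass knob, 190 x 32 x 25 mm, lying on the trimmer's board. Leave alone. The point is the middle of its body.
- table_weight_mid (a point): The like paperweight bar, 190 x 32 x 25 mm, lying on the table beyond the pin. Leave alone. The point is the middle of its body.
- seal_mid (a point): Standing stone seal, 26 x 26 x 64 mm, on the table. Leave alone. The point is the middle of its body.
- brush_mid (a point): Bamboo writing brush, 250 mm long, 12 mm thick, lying on the table to the right. Leave alone. The point is the middle of its body.
- paste_jar_mid (a point): Small round ceramic seal-paste jar, 52 mm across, 36 mm high. Leave alone. The point is the middle of its body.
- ink_dish_mid (a point): White ceramic ink dish, 120 mm across, 22 mm high, to the left. Leave alone. The point is the middle of its body.
- teacup_mid (a point): White teacup, 72 mm across, 60 mm high, to the left. Leave alone. The point is the middle of its body.
There are look-alikes about, which are no part of the job. Leave any red look-alike of the pin alone.

How it is judged:
By the outcome, as a careful person would: the job done as asked, in the order asked, and still so for the second after the job is handed in, with the robot touching nothing.
It also fails if it takes over 72 s, if anything falls off the work surface, if the arm or the gripper's body presses on something with over 40 N, if the wrist force passes 120 N, or if a joint passes its speed limit or range.

### The arm

A 6-joint arm with a two-finger parallel gripper is mounted at the origin on the work surface. World frame = base frame: x ahead of the robot, y to its left, z up, the work surface at z = 0. Lengths are in m, angles in rad, forces in N, time in s.
With the tool pointing down it reaches from about 0.35 to 0.975 m from the base axis. Payload 4.9 kg.
Tool frame: the origin (TCP) lies midway between the tips of the shut fingers; the grasp point (between the pads) lies 19 mm behind it; z points along the fingers, y is the line along which they close (so a half turn about z gives the same grasp; the last joint's range is limited). The gripper opens to 85 mm and grips with 20 to 120 N. Pads are 22 mm wide; open, the fingers measure 114 mm over their backs; the gripper's body (76 mm by 85 mm) begins 54 mm behind the grasp point. The pads swing forward as they close: fully open they stand 13 mm farther back than shut.
Start: joints at [1.031, 0.053, 1.613, -0, 1.476, -0.119], TCP at [0.255, 0.57, 0.231] pointing down, gripper open.
Joint ranges: [-3.01, 3.01], [-1.01, 2.22], [0.06, 2.58], [-1.02, 4.17], [0.09, 2.62], [-3.14, 3.14]. Speed limits (rad/s): [2.57, 2.57, 3.14, 3.14, 3.14, 3.14].

### API

Orientations are given as a unit quaternion [w, x, y, z].
In Python, from plant import state, grab_frame, camera_info, job_done, spot_in, masks_of, pinpoint gives the robot as it stands.
- The arm moves only by the shell command python3 -m handwheel 'ROWS' [OPENING]. ROWS is JSON, a list that holds one entry, the list of rows, each a list of 6 numbers: the shift along the world's x, y, z in m, then the turn, a rotation vector about the world's x, y, z in degrees. In form: [[[tx, ty, tz, ax, ay, az], ...]]. A call has 1 to 20 rows; each row shifts and turns the commanded pose from where the row before left it; what a row does not reach is not made up. A row lasts 1/12 s, in which the tool goes at most 41.7 mm and 7.16 degrees, less where a joint would pass 70% of its speed; a pose out of reach is approached as far as the arm can. A call is refused whole if a number of a shift passes 0.0417 or a number of a turn 7.16, either way. A call with a gripper value outside its range is refused whole. OPENING is the opening, from 0 (shut) to 1 (fully open), set as the call begins (- or left out, the last holds). The fingers move at their own pace and stop on an object; the grip force is fixed at half the most. Time passes only in rows, so rows that do not move let the fingers close. It gives the time, the measured TCP pose, the force, the opening and the grip force at its end, in the units of the state.
- state(): the state, without advancing time (a new reading comes with each control period).
- grab_frame(name): name is "scene" or "top" or "wrist"; returns (picture, depth): 480x640x3 uint8, blue, green, red; 480x640 float32, m along the optical axis (not along the pixel's ray), 0 where there is no reading.
- camera_info(name): a dict with "fx", "fy", "cx", "cy" (pixels), "distortion" ([k1, k2, p1, p2, k3] as OpenCV has them; the pictures are not rectified), "T" (4x4, takes a point from camera to world coordinates). Camera axes: x right, y up, looking along -z (the intrinsics and any distortion apply to the point x, -y, -z); pixel columns grow to the right and rows downward; lengths in m; the calibration is good to about 2 mm. A picture is of the moment at which its call begins: read the wrist's pose just before it. camera_info takes no time and is no camera call; for the wrist camera it gives the pose at the moment of the call.
- job_done(): hands the job in; it is judged then, once.
Trained networks look in the newest picture that a camera, given by its name, has taken for a name from the list of things; names that differ only in an ending like _2 or _b are one class to them, and where a whole thing is asked for, a point or a joint stands for the part that bears it (a point fixed in the world has none). Each returns a list of dicts, best first, with "conf" (0 to 1); they miss things now and then, are a little off and sometimes report something else, mostly with a low value. They report only what shows in the picture. A call takes as long as a camera call. They do not tell look-alikes from the thing itself.
- spot_in(camera, thing): "box" ([left, top, width, height] in pixels, round what is visible of it).
- masks_of(camera, thing): "region" (480x640 bool, what is visible of it) and "box" ([left, top, width, height] in pixels, round what is visible of it).
- pinpoint(camera, thing): "position" ([column, row] in pixels: a listed point, or the origin of a listed thing).
The state is a dict: "time": time; "joint_pos": joint angles; "joint_vel": joint speeds; "joint_efforts": joint torques, N m; "tool_pos": TCP position; "tool_rot": TCP orientation; "contact_force": force on the tool from outside, world axes, zero at the start; "ft_torque": the same for the moment, N m; "gripper_width": opening from 0.0 (shut) to 1.0 (fully open); "grasp_force": force on a finger pad.
Only numpy, scipy, OpenCV 4.12 (cv2) and the standard library are available. Lean on these libraries where they do the work, as an engineer would, in place of code of your own. Each camera call takes 0.05 s, during which the arm holds its last target. There are 200 camera calls.

## Working session

There is one attempt and no reset: what is moved stays moved. The work goes in short steps, Python scripts to look and compute and a shell command to move; the robot and the scene stay as the last step left them, time stands still between calls to the robot, and variables do not carry over. Pictures are saved under pics/ and viewed, at most 10 in all, crops included, and the job is handed in when it is done.

```bash
mkdir -p pics; ls
cat > h.py <<'E'
import numpy as np, cv2
from plant import *
def ray(cam,px,info=None):
    c=info or camera_info(cam)
    K=np.array([[c['fx'],0,c['cx']],[0,c['fy'],c['cy']],[0,0,1.]])
    u=cv2.undistortPoints(np.array([[px]],float),K,np.array(c['distortion'],float))[0,0]
    T=np.array(c['T']); d=T[:3,:3]@np.array([u[0],-u[1],-1.]); return T[:3,3],d
def at_depth(cam,px,dep):
    o,d=ray(cam,px); return o+d*dep
def at_z(cam,px,z):
    o,d=ray(cam,px); return o+d*(z-o[2])/d[2]
def proj(cam,P):
    c=camera_info(cam);T=np.array(c['T']);p=(np.atleast_2d(P)-T[:3,3])@T[:3,:3]
    p=p*[1,-1,-1]
    K=np.array([[c['fx'],0,c['cx']],[0,c['fy'],c['cy']],[0,0,1.]])
    return cv2.projectPoints(p,np.zeros(3),np.zeros(3),K,np.array(c['distortion'],float))[0][:,0]
E
python3 - <<'E'
from h import *
np.set_printoptions(precision=3,suppress=True)
for cam in ("scene","top"):
    im,d=grab_frame(cam); cv2.imwrite(f"pics/{cam}0.png",im); np.save(f"{cam}d.npy",d)
    for t in ("handle_mark","bore_mark","pin","pin_grip","trimmer","table_weight_mid","ruler_weight_mid","seal_mid"):
        for r in pinpoint(cam,t)[:3]:
            p=r['position']; dd=d[int(p[1]),int(p[0])]
            print(cam,t,round(r['conf'],2),np.array(p),at_depth(cam,p,dd))
print(state()['time'])
E
```

```text
pics
scene handle_mark 0.42 [384. 244.] [0.67  0.087 0.045]
scene bore_mark 0.93 [271.  265.8] [ 0.564 -0.151  0.029]
scene pin 0.84 [201.7 278. ] [ 0.499 -0.293  0.02 ]
scene pin 0.74 [155.8 293. ] [ 0.474 -0.392  0.018]
scene pin 0.54 [189.8 313.6] [ 0.561 -0.354  0.02 ]
scene pin_grip 0.78 [201.2 277.8] [ 0.5   -0.294  0.025]
scene pin_grip 0.65 [155.  291.9] [ 0.47  -0.393  0.017]
scene pin_grip 0.56 [188.9 316.7] [ 0.565 -0.359  0.017]
scene trimmer 0.82 [360.4 268.4] [0.685 0.009 0.032]
scene trimmer 0.5 [436.3 136. ] [0.456 0.449 0.003]
scene trimmer 0.25 [166.9 239.4] [ 0.372 -0.313  0.035]
scene table_weight_mid 0.89 [223.8 369.1] [ 0.712 -0.353  0.025]
scene ruler_weight_mid 0.67 [383.2 242.9] [0.668 0.085 0.05 ]
scene seal_mid 0.74 [186.3 352.3] [ 0.649 -0.399  0.05 ]
top handle_mark 0.7 [463.4 223.1] [ 0.631 -0.398  0.069]
top handle_mark 0.16 [424.6 275.8] [ 0.479 -0.282  0.03 ]
top bore_mark 0.74 [300.2 216.1] [0.665 0.085 0.059]
top bore_mark 0.6 [183.  285.9] [0.465 0.452 0.012]
top bore_mark 0.57 [383.  247.8] [ 0.568 -0.161 -0.001]
top pin 0.66 [425.2 269.1] [ 0.5   -0.288  0.005]
top pin 0.57 [460.6 281.7] [ 0.458 -0.392  0.022]
top pin 0.45 [445.5 250.5] [ 0.554 -0.35   0.018]
top pin_grip 0.59 [461.8 283.7] [ 0.452 -0.395  0.021]
top pin_grip 0.57 [425.6 274.3] [ 0.484 -0.285  0.029]
top pin_grip 0.45 [446.6 251.1] [ 0.552 -0.354  0.014]
top trimmer 0.94 [320.1 218.5] [0.659 0.027 0.032]
top table_weight_mid 0.71 [445.7 197.3] [ 0.718 -0.359  0.008]
top ruler_weight_mid 0.61 [299.1 217.2] [0.661 0.088 0.063]
top seal_mid 0.69 [463.8 224. ] [ 0.629 -0.401  0.059]
top seal_mid 0.59 [299.6 216.1] [0.665 0.087 0.056]
0.9
```

View pics/scene0.png

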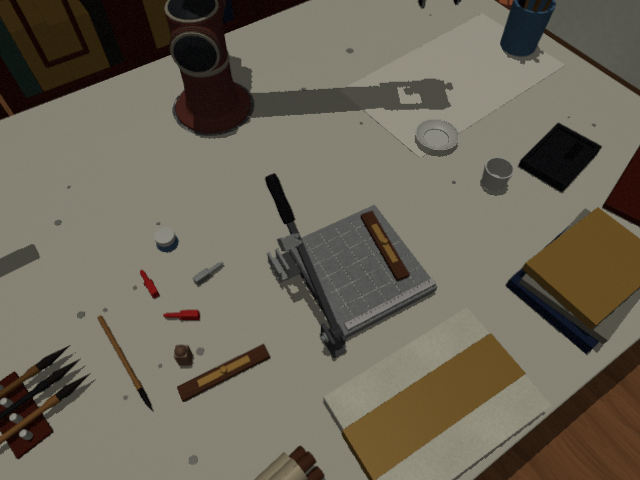

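View pics/top0.png

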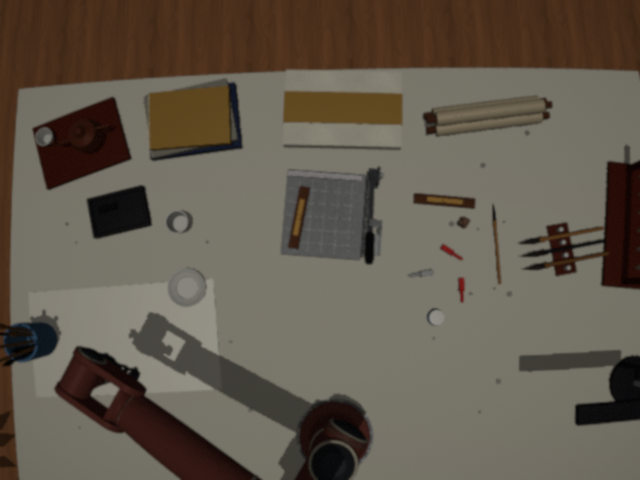

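The grey pin lies at scene (208,272) / top (421,272). Its look-alikes are the red pins at scene (149,283) and (183,315), and I choose the grey one. The trimmer is at top (325,215), with its blade on the right edge and the handle raised towards the robot.

```bash
cat >> h.py <<'E'
def cloud(cam,d,reg=None):
    m=(d>0) if reg is None else (reg&(d>0))
    v,u=np.nonzero(m); c=camera_info(cam)
    K=np.array([[c['fx'],0,c['cx']],[0,c['fy'],c['cy']],[0,0,1.]])
    q=cv2.undistortPoints(np.stack([u,v],1).astype(float)[:,None],K,np.array(c['distortion'],float))[:,0]
    z=d[v,u]; T=np.array(c['T'])
    P=np.stack([q[:,0]*z,-q[:,1]*z,-z],1)@T[:3,:3].T+T[:3,3]
    return P,u,v
np.set_printoptions(precision=4,suppress=True)
E
python3 - <<'E'
from h import *
for cam in ("scene","top"):
    d=np.load(f"{cam}d.npy")
    P,u,v=cloud(cam,d)
    s=(abs(P[:,0]-.66)<.2)&(abs(P[:,1]-.03)<.2)
    b=s&(P[:,2]>.02)&(P[:,2]<.04)&(P[:,1]>-.085)
    print(cam,b.sum(),np.median(P[b,2]),cv2.minAreaRect(P[b][:,:2].astype(np.float32)*1000))
    t=s&(P[:,2]<.01)&(P[:,0]<.5); print("table z",np.median(P[t,2]))
    h=(abs(P[:,0]-.6)<.2)&(P[:,1]<-.05)&(P[:,1]>-.2)&(P[:,2]>.075)
    for lo in np.arange(.075,.3,.02):
        k=h&(P[:,2]>=lo)&(P[:,2]<lo+.02)
        if k.sum(): print(lo,k.sum(),P[k].mean(0))
c=camera_info("wrist"); s=state(); print(np.array(c['T']),c['fx'],s['tool_pos'],s['tool_rot'])
E
```

```text
scene 8379 0.030036727771195593 ((675.0779418945312, 21.297454833984375), (233.6058807373047, 263.1995849609375), 84.47102355957031)
table z -8.386191697562495e-05
0.075 154 [ 0.7692 -0.1339  0.0833]
0.095 144 [ 0.7413 -0.1285  0.105 ]
0.115 130 [ 0.714  -0.126   0.1249]
0.135 143 [ 0.6874 -0.1231  0.145 ]
0.15500000000000003 159 [ 0.653  -0.1243  0.1654]
0.17500000000000002 259 [ 0.6305 -0.1291  0.1867]
0.195 196 [ 0.6114 -0.1206  0.2026]
0.21500000000000002 222 [ 0.5834 -0.1136  0.226 ]
0.23500000000000004 212 [ 0.5573 -0.111   0.2449]
0.25500000000000006 202 [ 0.5333 -0.1082  0.2638]
top 5424 0.030321890871062296 ((674.4720458984375, 19.928115844726562), (233.3396759033203, 262.33770751953125), 84.38482666015625)
table z -0.00032627777597316054
0.075 62 [ 0.7683 -0.1297  0.0837]
0.095 53 [ 0.7334 -0.1222  0.1054]
0.115 54 [ 0.7115 -0.1212  0.1244]
0.135 55 [ 0.6823 -0.1174  0.1446]
0.15500000000000003 56 [ 0.6526 -0.1173  0.1653]
0.17500000000000002 118 [ 0.6242 -0.1262  0.1864]
0.195 67 [ 0.6112 -0.1213  0.2029]
0.21500000000000002 62 [ 0.5827 -0.1102  0.2262]
0.23500000000000004 87 [ 0.5572 -0.1087  0.2449]
0.25500000000000006 105 [ 0.5277 -0.1056  0.2647]
0.275 4 [ 0.5212 -0.104   0.2771]
[[ 0.4081 -0.8782 -0.2497  0.191 ]
 [ 0.913   0.3928  0.1105  0.5995]
 [ 0.0011 -0.273   0.962   0.3735]
 [ 0.      0.      0.      1.    ]] 375.09185434300866 [0.2553 0.5705 0.2313] [0.     0.2088 0.9779 0.    ]
```

```bash
python3 -m handwheel '[[[0.012,-0.038,0.013,0,0,-3.6],[0.012,-0.039,0.013,0,0,-3.6],[0.012,-0.038,0.013,0,0,-3.6],[0.012,-0.039,0.013,0,0,-3.6],[0.012,-0.039,0.013,0,0,-3.6],[0.012,-0.039,0.013,0,0,-3.6],[0.012,-0.039,0.013,0,0,-3.6],[0.012,-0.039,0.013,0,0,-3.6],[0.012,-0.039,0.013,0,0,-3.6],[0.012,-0.039,0.013,0,0,-3.6],[0.012,-0.039,0,0,0,-3.6],[0.012,-0.039,0,0,0,-3.6],[0.012,-0.039,0,0,0,-3.6],[0.012,-0.039,0,0,0,-3.6],[0.012,-0.04,0,0,0,-3.6],[0.013,-0.04,0,0,0,-3.6],[0.013,-0.04,0,0,0,-3.6],[0.013,-0.04,0,0,0,-3.6],[0.013,-0.04,0,0,0,-3.6],[0.013,-0.04,0,0,0,-3.2]]]'
python3 -m handwheel '[[[0,0,0,0,0,0],[0,0,0,0,0,0],[0,0,0,0,0,0]]]'
python3 - <<'E'
from h import *
s=state(); print(s['tool_pos'],s['tool_rot'],s['contact_force'])
im,d=grab_frame("wrist"); cv2.imwrite("pics/w1.png",im); np.save("w1d.npy",d)
for t in ("pin","pin_grip","bore_mark","handle_mark"):
    for r in pinpoint("wrist",t)[:4]:
        p=r['position']; print(t,round(r['conf'],2),np.array(p),at_depth("wrist",p,d[int(p[1]),int(p[0])]))
for r in masks_of("wrist","pin")[:4]:
    m=r['region']; print(r['conf'],r['box'],im[m].mean(0))
    P,u,v=cloud("wrist",d,m); P=P[P[:,2]>.004]
    print(P.mean(0),P[:,2].max(),cv2.minAreaRect(P[:,:2].astype(np.float32)*1000))
E
```

```text
time: 2.57
tool_pos: [0.4971, -0.205, 0.3585]
tool_rot: [0.0, 0.743, 0.67, 0.0]
contact_force: [1.1, 0.5, -0.6]
gripper_width: 0.999
grasp_force: 0.0
time: 2.82
tool_pos: [0.4968, -0.2026, 0.3582]
tool_rot: [-0.0, 0.741, 0.671, 0.0]
contact_force: [0.1, 0.8, -0.3]
gripper_width: 1.004
grasp_force: 0.0
[ 0.4968 -0.2026  0.3582] [-0.0003  0.7415  0.671   0.0001] [ 0.0629  0.8071 -0.2849]
pin 0.86 [301.  330.4] [ 0.452  -0.3863  0.0182]
pin 0.78 [371.1 297.5] [ 0.5546 -0.3451  0.0189]
pin 0.56 [318.8 257.1] [ 0.4881 -0.2785  0.0224]
pin 0.23 [388.2 390.4] [ 0.5729 -0.5063  0.0093]
pin_grip 0.93 [301.7 329.6] [ 0.4531 -0.3862  0.0163]
pin_grip 0.76 [319.2 262.7] [ 0.4881 -0.2856  0.0246]
pin_grip 0.73 [375.7 299.2] [ 0.5604 -0.3464  0.0231]
bore_mark 0.83 [373.4 150.6] [ 0.5633 -0.1464  0.0634]
0.96 [310.2, 219.9, 18.6, 57.3] [93.6779 99.62   99.2979]
[ 0.4876 -0.2726  0.0188] 0.02428323383747444 ((486.8528137207031, -269.476806640625), (19.578149795532227, 76.18157196044922), 3.975067138671875)
0.91 [351.0, 287.6, 34.0, 45.1] [ 23.1235  26.8173 112.3689]
[ 0.5508 -0.3599  0.0181] 0.024821861335248663 ((547.264892578125, -367.806396484375), (76.45004272460938, 17.63188934326172), 58.65135955810547)
0.76 [261.7, 324.3, 53.2, 18.7] [ 25.6903  30.1375 107.3943]
[ 0.442  -0.3909  0.0174] 0.024457499271463234 ((434.81182861328125, -392.2264709472656), (17.496734619140625, 75.75010681152344), 87.8465576171875)
```

View pics/w1.png

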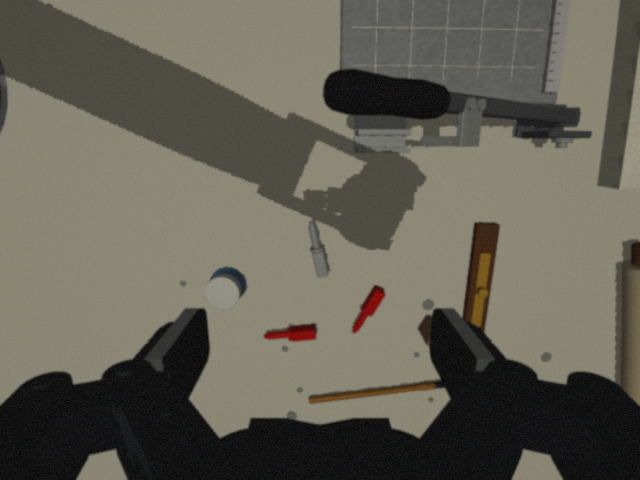

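The view shows the grey pin at (318,250), its grip at (319,265) and its nose pointing +y. The red look-alikes are at (369,308) and (290,332). The handle is at (385,93) with the keeper ears below it at (382,135). I'll lower the arm first.

```bash
python3 -m handwheel '[[[0.006,0.033,0,0,0,0],[0.006,0.033,0,0,0,0],[0.006,0.032,0,0,0,0],[0,0,0,0,0,0],[0,0,0,0,0,0],[0,0,0,0,0,0],[0,0,0,0,0,0],[0,0,0,0,0,0],[0,0,-0.015,0,0,0],[0,0,-0.015,0,0,0],[0,0,-0.015,0,0,0],[0,0,-0.015,0,0,0],[0,0,-0.015,0,0,0],[0,0,-0.015,0,0,0]]]' 0
python3 -m handwheel '[[[0,0,-0.012,0,0,0],[0,0,-0.012,0,0,0],[0,0,-0.012,0,0,0],[0,0,-0.012,0,0,0],[0,0,-0.012,0,0,0]]]'
```

```text
time: 4.28
tool_pos: [0.5133, -0.1046, 0.2655]
tool_rot: [-0.002, 0.742, 0.671, -0.002]
contact_force: [-0.6, -1.2, 1.2]
gripper_width: -0.002
grasp_force: 1.0
time: 4.7
tool_pos: [0.515, -0.1047, 0.2072]
tool_rot: [0.0, 0.741, 0.671, 0.0]
contact_force: [0.3, -0.7, 0.8]
gripper_width: 0.001
grasp_force: 0.5
```

Run:
```python
from h import *
for cam in("wrist","scene"):
    im,d=grab_frame(cam); np.save(cam[0]+"2d.npy",d)
    if cam=="wrist": a=im
    else: b=im[130:380,200:440]
print(state()['tool_pos'])
b=cv2.resize(b,(461,480)); cv2.imwrite("pics/w2.png",cv2.resize(np.hstack([a,b]),(800,349)))
```

```text
[ 0.5136 -0.1042  0.2051]
```

View pics/w2.png

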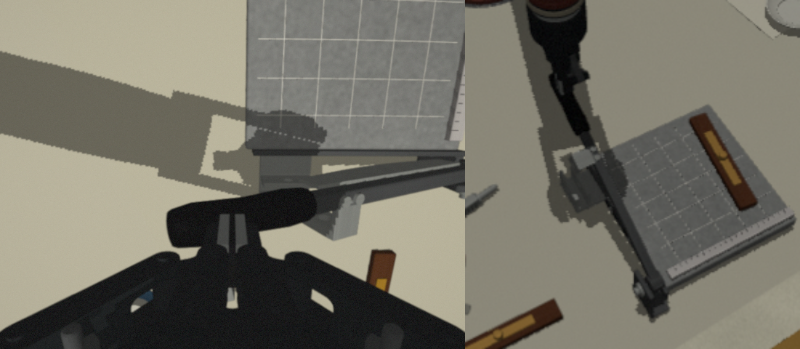

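The shut fingers rest on the middle of the handle (wrist view, about (232,205)), and the arm is already partly down, so I carry on.

```bash
python3 -m handwheel '[[[0,0,-0.012,0,0,0],[0,0,-0.012,0,0,0],[0,0,-0.012,0,0,0],[0,0,-0.012,0,0,0],[0,0,-0.012,0,0,0],[0,0,-0.012,0,0,0]]]'
python3 -m handwheel '[[[0,0,-0.01,0,0,0],[0,0,-0.01,0,0,0],[0,0,-0.008,0,0,0],[0,0,-0.006,0,0,0],[0,0,-0.004,0,0,0],[0,0,-0.004,0,0,0]]]'
```

```text
time: 5.3
tool_pos: [0.5146, -0.1046, 0.1348]
tool_rot: [-0.0, 0.741, 0.671, -0.0]
contact_force: [-0.8, -0.8, 1.1]
gripper_width: 0.003
grasp_force: 0.6
time: 5.8
tool_pos: [0.515, -0.1047, 0.0941]
tool_rot: [0.0, 0.741, 0.671, 0.0]
contact_force: [-1.4, 0.2, 1.0]
gripper_width: -0.001
grasp_force: 0.6
```

```bash
python3 -m handwheel '[[[0,0,-0.005,0,0,0],[0,0,-0.005,0,0,0],[0,0,-0.003,0,0,0],[0,0,-0.002,0,0,0]]]'
python3 -m handwheel '[[[0,0,-0.002,0,0,0],[0,0,-0.002,0,0,0],[0,0,0,0,0,0]]]'
```

```text
time: 6.13
tool_pos: [0.5149, -0.1047, 0.079]
tool_rot: [0.0, 0.741, 0.671, -0.0]
contact_force: [-0.9, -0.7, 0.8]
gripper_width: -0.001
grasp_force: 0.6
time: 6.38
tool_pos: [0.5149, -0.1047, 0.075]
tool_rot: [-0.0, 0.741, 0.671, 0.0]
contact_force: [-0.7, -0.7, -0.2]
gripper_width: 0.004
grasp_force: 0.1
```

```bash
for i in 1 2 3; do python3 -m handwheel '[[[0,0,-0.001,0,0,0],[0,0,0,0,0,0]]]' | grep -E "pos|contact"; done
python3 - <<'E'
from h import *
im,d=grab_frame("wrist"); cv2.imwrite("pics/w3.png",im); np.save("w3d.npy",d); print(state()['tool_pos'])
E
```

```text
tool_pos: [0.515, -0.1047, 0.0744]
contact_force: [0.7, 0.1, 0.7]
tool_pos: [0.515, -0.1047, 0.0735]
contact_force: [-0.4, -0.3, 2.9]
tool_pos: [0.515, -0.1047, 0.0726]
contact_force: [-0.5, 0.1, 4.1]
[ 0.515  -0.1047  0.0726]
```

View pics/w3.png

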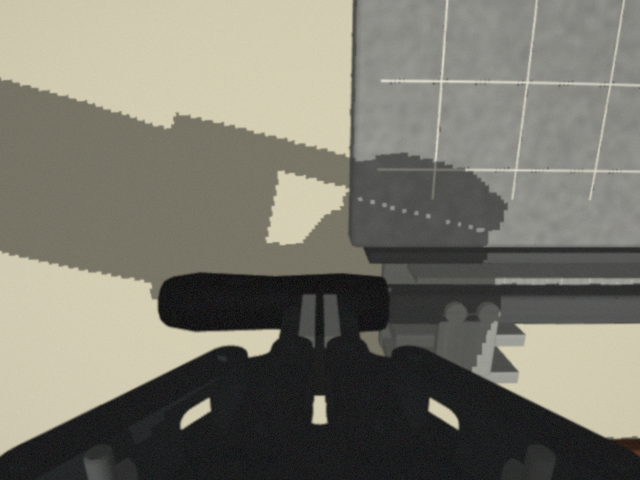

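The arm is nearly level: the handle is at (273,300) and the lug has come down to the keeper at (470,335). I'll press on to be sure it reaches the stop.

```bash
for i in 1 2 3; do python3 -m handwheel '[[[0,0,-0.001,0,0,0],[0,0,-0.0005,0,0,0],[0,0,0,0,0,0]]]' | grep -E "pos|contact"; done
```

```text
tool_pos: [0.515, -0.1047, 0.0712]
contact_force: [-1.6, 0.0, 5.1]
tool_pos: [0.515, -0.1047, 0.0699]
contact_force: [-3.5, 0.8, 6.6]
tool_pos: [0.515, -0.1047, 0.0687]
contact_force: [-3.9, 1.5, 7.8]
```

```bash
python3 -m handwheel '[[[0,0,0.02,0,0,0],[0,0,0.04,0,0,0],[0.01,0,0.04,0,0,0],[0.015,-0.01,0.04,0,0,0],[0.015,-0.01,0.03,0,0,0],[0.015,-0.01,0.01,0,0,0],[0,0,0,0,0,0],[0,0,0,0,0,0],[0,0,0,0,0,0]]]'
python3 - <<'E'
from h import *
im,d=grab_frame("wrist"); cv2.imwrite("pics/w4.png",im); np.save("w4d.npy",d); 
print(state()['tool_pos'],np.array(camera_info("wrist")['T'])[:3,3])
for t in ("bore_mark","handle_mark","trimmer"):
    for r in pinpoint("wrist",t)[:2]:
        p=r['position']; print(t,round(r['conf'],2),np.array(p),at_depth("wrist",p,d[int(p[1]),int(p[0])]))
P,u,v=cloud("wrist",d); np.savez("w4.npz",P=P,u=u,v=v)
b=(P[:,2]>.024)&(P[:,2]<.036)&(P[:,1]>-.095)&(P[:,0]>.45)&(P[:,0]<.85)
print(cv2.minAreaRect(P[b][:,:2].astype(np.float32)*1000),P[b].min(0),P[b].max(0))
E
```

```text
time: 8.43
tool_pos: [0.568, -0.1336, 0.2434]
tool_rot: [-0.002, 0.741, 0.671, -0.001]
contact_force: [0.3, -0.5, -0.9]
gripper_width: 0.001
grasp_force: 0.0
[ 0.5677 -0.1334  0.2431] [ 0.5739 -0.064   0.3853]
bore_mark 0.75 [319.4 239.3] [ 0.5648 -0.1461  0.0616]
handle_mark 0.85 [219.5 195.9] [ 0.4846 -0.0983  0.0684]
handle_mark 0.58 [319.5 236. ] [ 0.5654 -0.144   0.0585]
trimmer 0.77 [416.2  42.7] [0.665  0.0117 0.0304]
trimmer 0.3 [318.2 236.4] [ 0.5645 -0.1445  0.0586]
((658.3663940429688, -29.014678955078125), (151.7193603515625, 240.6583709716797), 84.9521484375) [ 0.5331 -0.095   0.0255] [0.7842 0.0567 0.036 ]
```

View pics/w4.png

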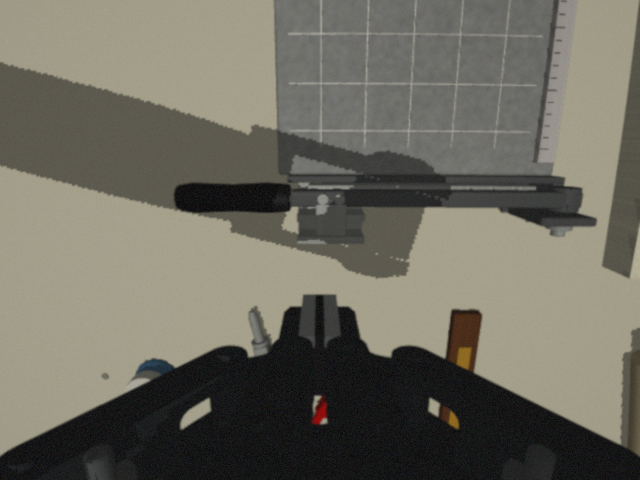

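The arm is down. The handle is at (233,197), the lug sits between the ears at (330,220), the ears span columns about 297–364, and the outer ear is at row 240.

Run:
```python
from h import *
z=np.load("w4.npz");P,u,v=z['P'],z['u'],z['v']
# board left edge per y bin
b=(abs(P[:,2]-.03)<.005)&(P[:,1]>-.07)&(P[:,0]>.48)&(P[:,0]<.8)
e=[]
for y in np.arange(-.065,.04,.004):
    k=b&(abs(P[:,1]-y)<.002)
    if k.sum()>20: e.append((y,np.sort(P[k,0])[:3].mean()))
e=np.array(e); sl=np.polyfit(e[:,0],e[:,1],1); print("left edge slope->yaw",np.degrees(np.arctan(-sl[0])),sl)
for yaw in (-5.55,np.degrees(np.arctan(-sl[0]))):
    a=np.radians(yaw);R=np.array([[np.cos(a),-np.sin(a)],[np.sin(a),np.cos(a)]])
    Q=P[:,:2]@R  # coords in trimmer axes
    print("yaw",yaw)
    # handle & arm
    rows=(Q[:,0]>.4)&(Q[:,0]<.9)
    def ext(m,n):
        q=Q[m]; print(n,m.sum(),np.percentile(q,[0.5,50,99.5],axis=0).T*1000,np.percentile(P[m,2],[5,50,95])*1000)
    o=np.array([.675,.0175])@R; print("approx trimmer origin",o)
    t=Q-o
    ext((abs(P[:,2]-.062)<.004)&(abs(t[:,0]+.09)<.06)&(t[:,1]<-.172+.002)&(t[:,1]>-.19),"outer ear top")
    ext((abs(P[:,2]-.062)<.004)&(abs(t[:,0]+.09)<.06)&(t[:,1]<-.149)&(t[:,1]>-.160),"inner ear top")
    ext((P[:,2]>.04)&(abs(t[:,1]+.137)<.03)&(t[:,0]<-.11),"handle")
    ext((abs(P[:,2]-.03)<.004)&(t[:,1]>-.1)&(abs(t[:,0])<.2),"board")
    m=(abs(t[:,0]+.09)<.045)&(abs(t[:,1]+.165)<.03)&(P[:,2]>.02)
    for y in np.arange(-.190,-.135,.003):
        k=m&(abs(t[:,1]-y)<.0015)
        if k.sum(): print("%.1f"%(y*1000),k.sum(),"z",np.median(P[k,2])*1000,"x",np.percentile(t[k,0],[1,99])*1000)
for f,cam in(("scened","scene"),("topd","top")): pass
```

```text
left edge slope->yaw -5.33450968018641 [0.0934 0.5411]
yaw -5.55
approx trimmer origin [0.6701 0.0827]
outer ear top 525 [[557.781  587.2533 616.7927]
 [-94.7109 -91.4419 -88.4811]] [58.72   61.9925 63.1702]
inner ear top 308 [[523.5127 573.0871 617.0227]
 [-74.6275 -71.1756 -66.4247]] [58.7651 61.8311 63.1353]
handle 21715 [[457.1788 537.0882 559.8737]
 [-84.1463 -65.4624 -41.5596]] [ 67.6145 315.9442 333.0568]
board 41409 [[539.5405 657.3366 776.1618]
 [-16.7432  50.4321 109.3823]] [28.8504 30.206  31.5735]
-178.0 70 z 62.22006521817713 x [-111.7531  -53.8947]
-175.0 220 z 61.99336537341668 x [-112.3387  -53.5843]
-172.0 545 z 57.33811838586339 x [-112.5649  -53.4395]
-169.0 1340 z 300.16093182869065 x [-129.8612  -54.923 ]
-166.0 2452 z 301.6174216322075 x [-130.7121  -54.9216]
-163.0 1669 z 313.8675904953083 x [-133.3483  -52.1774]
-160.0 1853 z 314.2659055027288 x [-133.8513  -50.8329]
-157.0 2355 z 315.1064038787988 x [-134.1539  -50.8207]
-154.0 4674 z 300.52111613015506 x [-134.5066  -46.6056]
-151.0 6228 z 317.642386377713 x [-134.6433  -45.4732]
-148.0 19180 z 309.078854899
[... 868 characters left out ...]
[-113.1902  -54.0966]
-169.0 742 z 298.82596032239974 x [-130.25    -55.0534]
-166.0 2886 z 301.53693872124364 x [-131.0714  -55.6679]
-163.0 1634 z 313.73904057883453 x [-133.7397  -52.9119]
-160.0 1833 z 314.2221978230113 x [-134.3163  -51.4301]
-157.0 2168 z 314.5218924416029 x [-133.8387  -51.6092]
-154.0 4137 z 313.0549353865337 x [-134.6926  -47.1452]
-151.0 5860 z 313.58320968008735 x [-134.7176  -45.6345]
-148.0 20045 z 310.37706229190536 x [-134.5301  -45.5242]
-145.0 1733 z 315.56393955468377 x [-133.2288  -65.8389]
-142.0 11371 z 325.0486176192375 x [-111.5383  -74.3969]
-139.0 3084 z 338.78233960154944 x [-126.2287  -53.2888]
-136.0 313 z 69.20268589673717 x [-134.1563  -45.8111]
```

```bash
python3 -m handwheel '[[[-0.016,-0.031,0,0,0,2],[-0.016,-0.031,0,0,0,2],[-0.016,-0.031,-0.02,0,0,2],[-0.016,-0.031,-0.03,0,0,2],[-0.0155,-0.032,-0.03,0,0,1.7],[0,0,-0.03,0,0,0],[0,0,-0.02,0,0,0],[0,0,0,0,0,0],[0,0,0,0,0,0],[0,0,0,0,0,0]]]' 0.6
python3 - <<'E'
from h import *
s=state(); im,d=grab_frame("wrist"); cv2.imwrite("pics/w5.png",im)
T=np.array(camera_info("wrist")['T'])
for r in pinpoint("wrist","pin_grip")[:3]: print(r['conf'],r['position'],at_z("wrist",r['position'],.011))
for r in masks_of("wrist","pin")[:3]:
    m=r['region'];P,u,v=cloud("wrist",d,m); P=P[P[:,2]>.004]
    print(r['conf'],r['box'],im[m].mean(0),P[:,2].max(),cv2.minAreaRect(P[:,:2].astype(np.float32)*1000))
E
```

```text
time: 9.47
tool_pos: [0.4935, -0.284, 0.1232]
tool_rot: [0.001, 0.682, 0.732, 0.0]
contact_force: [0.7, 0.2, 0.6]
gripper_width: 0.604
grasp_force: 0.0
0.67 [255.6, 376.4] [ 0.4512 -0.3949  0.011 ]
0.64 [309.4, 251.6] [ 0.487  -0.2896  0.011 ]
0.62 [119.5, 270.2] [ 0.3504 -0.3133  0.011 ]
0.82 [297.8, 169.0, 25.6, 110.3] [75.2195 79.4183 78.8049] 0.02454740589044313 ((486.5350646972656, -270.1547546386719), (18.562074661254883, 75.15866088867188), 4.5646586418151855)
0.72 [243.6, 364.6, 37.1, 28.6] [ 15.1687  17.2184 103.9217] 0.1487837271440119 ((458.1507568359375, -348.4198303222656), (107.0136489868164, 27.72134780883789), 89.80937194824219)
0.66 [348.1, 339.2, 40.8, 50.6] [ 17.3592  20.199  112.2591] 0.130143201951107 ((535.7191162109375, -344.9022521972656), (28.055526733398438, 110.03690338134766), 3.0121517181396484)
```

View pics/w5.png

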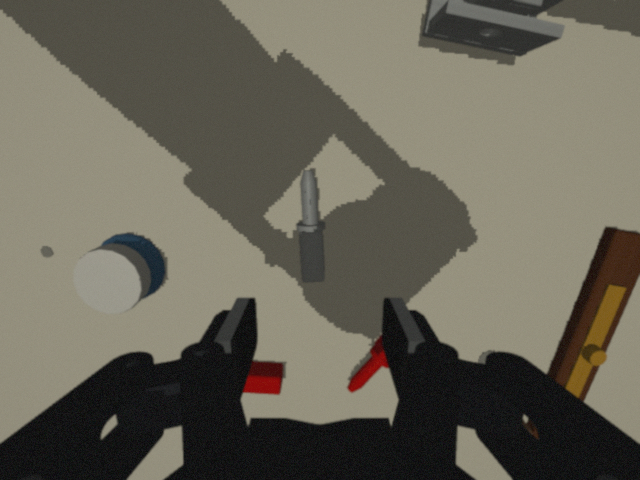

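Close view: the grey pin (310,225), grip (311,255), nose up, lies clear. The red ones at (263,377) and (368,365) stay outside the fingers, and the outer bore even shows at (488,33).

```bash
python3 - <<'E'
from h import *
a=np.radians(-5.5); n=np.array([-np.sin(a),np.cos(a),0]); xh=np.array([np.cos(a),np.sin(a),0])
P0=np.array([.5754,-.1514,.048])
im=cv2.imread("pics/w5.png"); c=cv2.resize(im[0:80,420:580],None,fx=5,fy=5,interpolation=cv2.INTER_CUBIC); cv2.imwrite("pics/c5.png",c)
for px in ([488,33],[492,33],[484,33],[488,30],[488,36]):
    o,d=ray("wrist",px); t=((P0-o)@n)/(d@n); X=o+d*t; print(px,X,"along x from est",(X-P0)@xh)
print(proj("wrist",[P0,P0+xh*.006,P0-xh*.006,P0+[0,0,.006],P0+[0,0,-.006]]))
E
python3 -m handwheel '[[[-0.003,-0.003,-0.01,0,0,0],[-0.0028,-0.003,-0.02,0,0,0],[0,0,-0.03,0,0,0],[0,0,-0.025,0,0,0],[0,0,-0.02,0,0,0],[0,0,-0.013,0,0,0],[0,0,0,0,0,0],[0,0,0,0,0,0]]]'
```

```text
[488, 33] [ 0.5742 -0.1513  0.0464] along x from est -0.00121751387957021
[492, 33] [ 0.5758 -0.1514  0.0476] along x from est 0.0004499017965974885
[484, 33] [ 0.5725 -0.1511  0.0452] along x from est -0.002903271234237401
[488, 30] [ 0.5722 -0.1511  0.0507] along x from est -0.0031677375669271093
[488, 36] [ 0.5762 -0.1515  0.0419] along x from est 0.0008186220628047819
[[491.485   32.6473]
 [502.2403  34.9394]
 [480.669   30.3594]
 [496.6351  29.454 ]
 [486.6195  35.6664]]
time: 10.28
tool_pos: [0.4869, -0.2898, 0.0036]
tool_rot: [-0.0, 0.682, 0.731, -0.0]
contact_force: [-0.0, 0.1, -0.0]
gripper_width: 0.599
grasp_force: 0.0
```

View pics/c5.png

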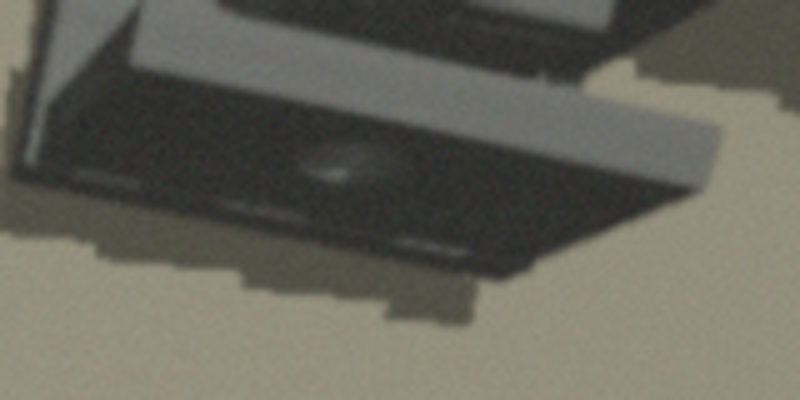

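The bore shows at full-frame (490,32.4), about 1 px from where my estimate projects, so the two agree. Next I close on the pin.

```bash
python3 -m handwheel '[[[0,0,0,0,0,0],[0,0,0,0,0,0],[0,0,0,0,0,0],[0,0,0,0,0,0],[0,0,0,0,0,0],[0,0,0,0,0,0],[0,0,0,0,0,0]]]' 0
python3 -m handwheel '[[[0,0,0.01,0,0,0],[0,0,0.03,0,0,0],[0,0,0.03,0,0,0],[0,0,0.02,0,0,0],[0,0,0,0,0,0],[0,0,0,0,0,0],[0,0,0,0,0,0]]]'
python3 - <<'E'
from h import *
s=state(); im,d=grab_frame("wrist"); cv2.imwrite("pics/w6.png",im); np.save("w6d.npy",d)
T=np.array(camera_info("wrist")['T']); p=np.array(s['tool_pos']); print(p)
q=s['tool_rot']
from scipy.spatial.transform import Rotation as Ro
R=Ro.from_quat([q[1],q[2],q[3],q[0]]).as_matrix()
for r in masks_of("wrist","pin")[:3]:
    m=r['region'];P,u,v=cloud("wrist",d,m); L=(P-p)@R
    k=(abs(L[:,1])<.02)&(L[:,2]<.03)&(L[:,2]>-.03)&(L[:,0]>0.005)&(L[:,0]<.09)
    print(r['conf'],r['box'],k.sum())
    if k.sum()>50:
        L=L[k]
        for x in np.arange(.006,.08,.004):
            j=abs(L[:,0]-x)<.002
            if j.sum()>3: print("x %.3f n %d ymin %.4f ymax %.4f ztop %.4f"%(x,j.sum(),*np.percentile(L[j,1],[3,97]),np.percentile(L[j,2],10)))
E
```

```text
time: 10.87
tool_pos: [0.4883, -0.2909, 0.0058]
tool_rot: [0.002, 0.682, 0.731, 0.0]
contact_force: [-0.3, -0.3, 6.1]
gripper_width: 0.172
grasp_force: 61.1
time: 11.45
tool_pos: [0.4861, -0.2892, 0.0925]
tool_rot: [-0.001, 0.682, 0.731, -0.0]
contact_force: [0.4, -0.3, -1.5]
gripper_width: 0.169
grasp_force: 60.2
[ 0.4861 -0.2892  0.0925]
0.77 [396.4, 329.5, 49.6, 25.0] 0
0.56 [292.2, 173.9, 51.1, 200.0] 5152
x 0.006 n 284 ymin -0.0078 ymax 0.0058 ztop -0.0154
x 0.010 n 402 ymin -0.0081 ymax 0.0058 ztop -0.0154
x 0.014 n 450 ymin -0.0091 ymax 0.0063 ztop -0.0154
x 0.018 n 541 ymin -0.0092 ymax 0.0062 ztop -0.0151
x 0.022 n 812 ymin -0.0105 ymax 0.0072 ztop -0.0135
x 0.026 n 294 ymin -0.0065 ymax 0.0035 ztop -0.0095
x 0.030 n 294 ymin -0.0068 ymax 0.0038 ztop -0.0095
x 0.034 n 310 ymin -0.0067 ymax 0.0036 ztop -0.0095
x 0.038 n 303 ymin -0.0066 ymax 0.0037 ztop -0.0094
x 0.042 n 314 ymin -0.0065 ymax 0.0035 ztop -0.0096
x 0.046 n 311 ymin -0.0066 ymax 0.0036 ztop -0.0097
x 0.050 n 341 ymin -0.0066 ymax 0.0035 ztop -0.0096
x 0.054 n 302 ymin -0.0059 ymax 0.0028 ztop -0.0088
x 0.058 n 194 ymin -0.0047 ymax 0.0017 ztop -0.0079
```

View pics/w6.png

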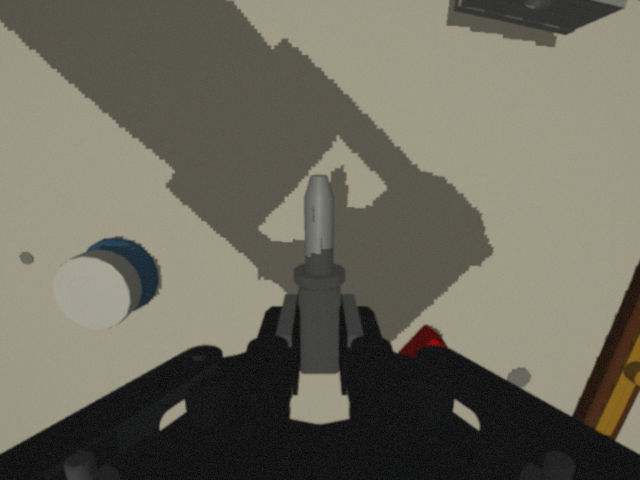

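The pin is held level, centred between the pads, with its nose at (318,178). By the tool frame the camera reads about 1.5 mm low in tool y, so I'll align the pin to the ear within the same picture.

```bash
python3 -m handwheel '[[[0.0208,0.0158,0,0,0,-2.4],[0.0208,0.0158,0,0,0,-2.4],[0.0208,0.0158,0,0,0,-2.4],[0.0208,0.0158,0,0,0,-2.3],[0,0,-0.02,0,0,0],[0,0,-0.019,0,0,0],[0,0,-0.01,0,0,0],[0,0,0,0,0,0],[0,0,0,0,0,0],[0,0,0,0,0,0]]]'
cat > m.py <<'E'
from h import *
from scipy.spatial.transform import Rotation as Ro
s=state(); im,d=grab_frame("wrist"); cv2.imwrite("pics/w7.png",im)
p=np.array(s['tool_pos']); q=s['tool_rot']; R=Ro.from_quat([q[1],q[2],q[3],q[0]]).as_matrix()
print(p,"tool x ang",np.degrees(np.arctan2(R[1,0],R[0,0])),s['contact_force'])
P,u,v=cloud("wrist",d); L=(P-p)@R
for x in np.arange(.024,.066,.004):
    j=(abs(L[:,0]-x)<.002)&(abs(L[:,1])<.012)&(L[:,2]<.005)&(L[:,2]>-.02)
    if j.sum()>3: print("x %.3f n %d y %.4f %.4f ztop %.4f"%(x,j.sum(),*np.percentile(L[j,1],[3,97]),np.percentile(L[j,2],10)))
e=(abs(P[:,2]-.062)<.003)&(L[:,0]>.06)&(L[:,0]<.13)&(abs(L[:,1])<.06)
for x in np.arange(.064,.11,.003):
    j=e&(abs(L[:,0]-x)<.0015)
    if j.sum()>3: print("ear x %.3f n %d y %.4f %.4f mid %.4f z %.4f"%(x,j.sum(),*np.percentile(L[j,1],[1,99]),np.percentile(L[j,1],[1,99]).mean(),np.median(P[j,2])))
# front edge line of the outer ear in tool frame
f=[]
for y in np.arange(-.024,.025,.004):
    j=e&(abs(L[:,1]-y)<.002)
    if j.sum()>3: f.append((y,np.percentile(L[j,0],1)))
f=np.array(f); c=np.polyfit(f[:,0],f[:,1],1); print("ear face x at y=0 %.4f slope deg %.2f"%(c[1],np.degrees(np.arctan(c[0]))))
E
python3 m.py
```

```text
time: 12.38
tool_pos: [0.5703, -0.2271, 0.0452]
tool_rot: [0.0, 0.74, 0.672, 0.0]
contact_force: [-0.2, -0.8, -0.9]
gripper_width: 0.167
grasp_force: 60.3
[ 0.5703 -0.2271  0.0452] tool x ang 84.45968126337699 [-0.222  -0.7872 -0.9257]
x 0.024 n 657 y -0.0094 0.0079 ztop -0.0134
x 0.028 n 295 y -0.0061 0.0045 ztop -0.0112
x 0.032 n 307 y -0.0060 0.0043 ztop -0.0113
x 0.036 n 300 y -0.0060 0.0043 ztop -0.0112
x 0.040 n 311 y -0.0056 0.0043 ztop -0.0112
x 0.044 n 317 y -0.0059 0.0041 ztop -0.0111
x 0.048 n 324 y -0.0059 0.0042 ztop -0.0114
x 0.052 n 323 y -0.0055 0.0039 ztop -0.0109
x 0.056 n 250 y -0.0044 0.0028 ztop -0.0097
x 0.060 n 36 y -0.0037 0.0020 ztop -0.0087
ear x 0.076 n 1244 y -0.0323 0.0266 mid -0.0029 z 0.0622
ear x 0.079 n 1877 y -0.0323 0.0266 mid -0.0029 z 0.0622
ear x 0.082 n 759 y -0.0325 0.0266 mid -0.0030 z 0.0622
ear x 0.085 n 194 y -0.0156 0.0096 mid -0.0030 z 0.0622
ear x 0.094 n 25 y -0.0232 0.0264 mid 0.0016 z 0.0614
ear x 0.097 n 1250 y -0.0324 0.0269 mid -0.0027 z 0.0621
ear x 0.100 n 1122 y -0.0325 0.0267 mid -0.0029 z 0.0622
ear x 0.103 n 325 y -0.0598 0.0264 mid -0.0167 z 0.0619
ear x 0.106 n 537 y -0.0592 -0.0378 mid -0.0485 z 0.0632
ear x 0.109 n 1718 y -0.0383 0.0591 mid 0.0104 z 0.0621
ear face x at y=0 0.0756 slope deg -0.13
```

View pics/w7.png

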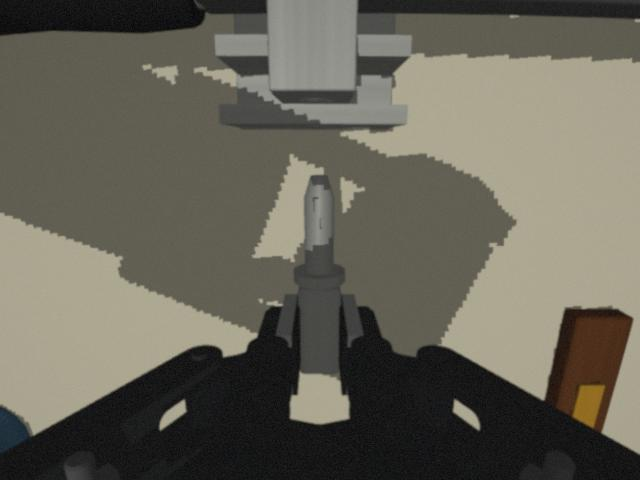

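The pin nose is at (318,178) and the ear front edge is at row 125, spanning columns 219–407. The lug is between the ears at (312,50). The pin is about 2 mm too far +x and 2.6 mm too high.

```bash
python3 -m handwheel '[[[-0.0021,0.0002,-0.0026,0,0,0],[0,0,0,0,0,0],[0,0,0,0,0,0],[0,0,0,0,0,0]]]'
python3 m.py; python3 m.py | grep -E "x 0.03|x 0.04|ear x 0.07|^\["
```

```text
time: 12.77
tool_pos: [0.5682, -0.2267, 0.0426]
tool_rot: [0.0, 0.74, 0.672, 0.0]
contact_force: [0.4, 0.4, -1.5]
gripper_width: 0.169
grasp_force: 60.3
[ 0.5682 -0.2267  0.0426] tool x ang 84.48123109448487 [ 0.3581  0.4296 -1.488 ]
x 0.024 n 684 y -0.0099 0.0076 ztop -0.0131
x 0.028 n 293 y -0.0065 0.0038 ztop -0.0104
x 0.032 n 308 y -0.0061 0.0040 ztop -0.0105
x 0.036 n 296 y -0.0064 0.0040 ztop -0.0104
x 0.040 n 314 y -0.0064 0.0039 ztop -0.0105
x 0.044 n 313 y -0.0063 0.0039 ztop -0.0105
x 0.048 n 329 y -0.0063 0.0038 ztop -0.0106
x 0.052 n 324 y -0.0061 0.0035 ztop -0.0101
x 0.056 n 255 y -0.0048 0.0024 ztop -0.0090
x 0.060 n 52 y -0.0041 0.0016 ztop -0.0081
ear x 0.076 n 1280 y -0.0305 0.0283 mid -0.0011 z 0.0615
ear x 0.079 n 1922 y -0.0305 0.0285 mid -0.0010 z 0.0615
ear x 0.082 n 777 y -0.0305 0.0282 mid -0.0012 z 0.0615
ear x 0.085 n 226 y -0.0138 0.0116 mid -0.0011 z 0.0621
ear x 0.094 n 17 y -0.0264 0.0256 mid -0.0004 z 0.0607
ear x 0.097 n 1262 y -0.0306 0.0285 mid -0.0010 z 0.0614
ear x 0.100 n 1191 y -0.0306 0.0288 mid -0.0009 z 0.0615
ear x 0.103 n 376 y -0.0598 0.0242 mid -0.0178 z 0.0615
ear x 0.106 n 681 y -0.0594 -0.0360 mid -0.0477 z 0.0632
ear x 0.109 n 1610 y -0.0363 0.0592 mid 0.0114 z 0.0618
ear face x at y=0 0.0757 slope deg 0.03
[ 0.5682 -0.2266  0.0425] tool x ang 84.48467067724984 [-0.3087 -0.2642 -0.9753]
x 0.032 n 299 y -0.0062 0.0040 ztop -0.0104
x 0.036 n 305 y -0.0065 0.0039 ztop -0.0105
x 0.040 n 308 y -0.0063 0.0038 ztop -0.0104
x 0.044 n 315 y -0.0064 0.0038 ztop -0.0105
x 0.048 n 331 y -0.0064 0.0038 ztop -0.0103
ear x 0.076 n 1301 y -0.0306 0.0284 mid -0.0011 z 0.0615
ear x 0.079 n 1924 y -0.0306 0.0285 mid -0.0010 z 0.0615
```

Aligned within 0.2 mm. I advance along the bore axis (0.0965, 0.995), feeling as I go.

```bash
python3 -m handwheel '[[[0.0007,0.005,0,0,0,0],[0.0005,0.005,0,0,0,0],[0.0003,0.003,0,0,0,0],[0,0,0,0,0,0]]]' | grep -E "pos|contact"
for i in 1 2 3 4; do python3 -m handwheel '[[[0.0001,0.001,0,0,0,0],[0.0001,0.001,0,0,0,0],[0,0,0,0,0,0]]]' | grep -E "pos|contact"; done
```

```text
tool_pos: [0.5696, -0.2125, 0.042]
contact_force: [0.0, 0.6, -1.1]
tool_pos: [0.5698, -0.2114, 0.0422]
contact_force: [0.1, -0.4, -0.6]
tool_pos: [0.57, -0.2094, 0.0422]
contact_force: [-0.2, -0.7, -0.5]
tool_pos: [0.5702, -0.2073, 0.0421]
contact_force: [1.1, 0.4, -1.1]
tool_pos: [0.5704, -0.2053, 0.0421]
contact_force: [-0.9, -1.0, -1.2]
```

```bash
for i in 1 2 3 4 5 6; do python3 -m handwheel '[[[0.0001,0.001,0,0,0,0],[0.0001,0.001,0,0,0,0],[0,0,0,0,0,0]]]' | grep -E "pos|contact"; done
```

```text
tool_pos: [0.5706, -0.2033, 0.0421]
contact_force: [0.3, -0.0, -0.6]
tool_pos: [0.5708, -0.2013, 0.0422]
contact_force: [-0.2, -0.8, -0.9]
tool_pos: [0.571, -0.1994, 0.0422]
contact_force: [0.3, -0.4, -2.2]
tool_pos: [0.5712, -0.1976, 0.0422]
contact_force: [0.6, -0.2, -1.9]
tool_pos: [0.5715, -0.1957, 0.0422]
contact_force: [0.8, -2.3, -2.0]
tool_pos: [0.5717, -0.1938, 0.0422]
contact_force: [0.6, -3.5, -2.8]
```

```bash
for i in 1 2 3 4 5; do python3 -m handwheel '[[[0.0001,0.001,0,0,0,0],[0.0001,0.001,0,0,0,0],[0,0,0,0,0,0]]]' | grep -E "pos|contact"; done
```

```text
tool_pos: [0.5719, -0.1913, 0.0422]
contact_force: [1.3, -3.2, -2.2]
tool_pos: [0.5721, -0.1892, 0.0422]
contact_force: [1.1, -2.9, -2.2]
tool_pos: [0.5723, -0.1873, 0.0422]
contact_force: [2.0, -2.7, -4.1]
tool_pos: [0.5724, -0.1853, 0.0422]
contact_force: [2.1, -2.8, -3.0]
tool_pos: [0.5726, -0.1833, 0.0422]
contact_force: [1.5, -2.3, -2.3]
```

```bash
for i in 1 2 3; do python3 -m handwheel '[[[0.0002,0.001,0,0,0,0],[0.0002,0.001,0,0,0,0],[0,0,0,0,0,0]]]' | grep -E "pos|contact"; done; for i in 1 2 3; do python3 -m handwheel '[[[0.00005,0.0005,0,0,0,0],[0,0,0,0,0,0]]]' | grep -E "pos|contact"; done
```

```text
tool_pos: [0.5729, -0.1812, 0.0422]
contact_force: [0.3, -2.5, -3.3]
tool_pos: [0.5732, -0.1792, 0.0421]
contact_force: [-0.2, -3.1, -2.3]
tool_pos: [0.5735, -0.1774, 0.0421]
contact_force: [-1.7, -2.7, -1.0]
tool_pos: [0.5736, -0.177, 0.0421]
contact_force: [-1.8, -3.5, -1.1]
tool_pos: [0.5736, -0.1766, 0.0421]
contact_force: [-2.0, -4.5, -1.2]
tool_pos: [0.5737, -0.1762, 0.0421]
contact_force: [-2.7, -3.7, -1.0]
```

```bash
python3 -m handwheel '[[[-0.0003,0.0005,0,0,0,0],[0,0,0,0,0,0]]]' | grep -E "pos|contact"; for i in 1 2 3; do python3 -m handwheel '[[[0,0.0005,0,0,0,0],[0,0,0,0,0,0]]]' | grep -E "pos|contact"; done
```

```text
tool_pos: [0.5737, -0.1755, 0.0422]
contact_force: [-2.2, -4.0, -0.8]
tool_pos: [0.5738, -0.1749, 0.0422]
contact_force: [-0.1, -3.9, -2.9]
tool_pos: [0.5738, -0.1744, 0.0422]
contact_force: [-0.7, -2.8, -1.6]
tool_pos: [0.5738, -0.1739, 0.0422]
contact_force: [-0.8, -2.7, -3.2]
```

```bash
for i in 1 2 3 4; do python3 -m handwheel '[[[0,0.0005,0,0,0,0],[0,0,0,0,0,0]]]' | grep -E "pos|contact"; done
python3 - <<'E'
from h import *
im,d=grab_frame("wrist"); cv2.imwrite("pics/w8.png",cv2.resize(im[60:380,180:460],None,fx=1.8,fy=1.8,interpolation=cv2.INTER_CUBIC))
E
```

```text
tool_pos: [0.5738, -0.1739, 0.0422]
contact_force: [-0.2, -4.1, -2.2]
tool_pos: [0.5737, -0.1739, 0.0422]
contact_force: [-0.3, -6.7, -3.5]
tool_pos: [0.5738, -0.1739, 0.0423]
contact_force: [-0.6, -8.8, -3.6]
tool_pos: [0.5738, -0.1738, 0.0423]
contact_force: [0.2, -9.1, -4.2]
```

View pics/w8.png

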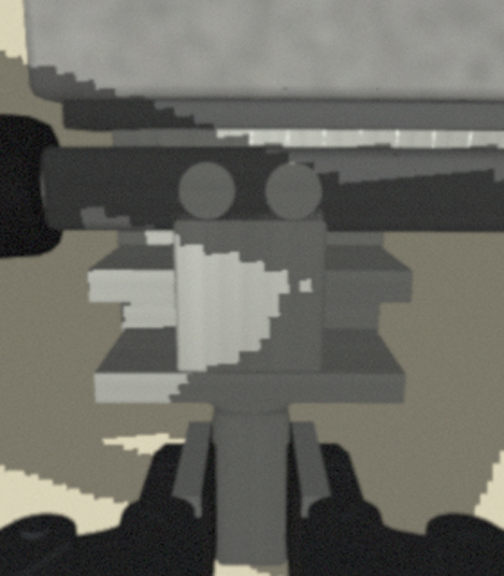

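The advance has stopped and the push has risen to 9 N. The collar lies against the outer ear at (250,408), with the shank through ear, lug and ear. I relax, release and retreat.

```bash
python3 -m handwheel '[[[0,-0.0015,0,0,0,0],[0,0,0,0,0,0]]]' | grep -E "pos|contact"
python3 -m handwheel '[[[0,0,0,0,0,0],[0,0,0,0,0,0],[0,0,0,0,0,0],[0,0,0,0,0,0],[0,0,0,0,0,0],[0,0,0,0,0,0]]]' 0.5
python3 -m handwheel '[[[0,0,0.01,0,0,0],[0,0,0.02,0,0,0],[0,0,0.03,0,0,0],[0,0,0.04,0,0,0],[0,0,0.04,0,0,0],[0,0,0.03,0,0,0],[0,0,0,0,0,0],[0,0,0,0,0,0],[0,0,0,0,0,0]]]'
python3 - <<'E'
from h import *
im,d=grab_frame("wrist"); cv2.imwrite("pics/w9.png",im)
a=np.radians(-5.5); R=np.array([[np.cos(a),-np.sin(a)],[np.sin(a),np.cos(a)]])
P,u,v=cloud("wrist",d); t=P[:,:2]@R-np.array([.5873,-.095])
for y in np.arange(-.048,.004,.003):
    k=(abs(t[:,0])<.012)&(abs(t[:,1]-y)<.0015)&(P[:,2]>.03)&(P[:,2]<.08)
    if k.sum()>3: print("%.3f"%y,k.sum(),np.percentile(t[k,0],[2,98]),np.percentile(P[k,2],95))
E
```

```text
tool_pos: [0.5738, -0.1739, 0.0422]
contact_force: [0.2, -4.8, -3.0]
time: 20.25
tool_pos: [0.5738, -0.1732, 0.0423]
tool_rot: [-0.0, 0.74, 0.672, 0.0]
contact_force: [0.4, 0.1, -0.2]
gripper_width: 0.5
grasp_force: 0.0
time: 21.0
tool_pos: [0.5734, -0.1734, 0.2123]
tool_rot: [-0.0, 0.74, 0.672, 0.0]
contact_force: [0.6, -0.2, -1.3]
gripper_width: 0.501
grasp_force: 0.0
-0.039 51 [-0.0086  0.0062] 0.057005153133971864
-0.036 61 [-0.0086  0.0062] 0.05710619531870187
-0.033 78 [-0.0095  0.0062] 0.05734824887066198
-0.030 59 [-0.0086  0.0061] 0.05735026861191398
-0.027 76 [-0.009   0.0061] 0.05758815588174815
-0.024 66 [-0.0092  0.0061] 0.057244986925387834
-0.021 69 [-0.0085  0.0061] 0.057306377859696
-0.018 76 [-0.0094  0.0061] 0.05740886852953114
-0.015 65 [-0.0091  0.0061] 0.05751200791460366
-0.012 80 [-0.0093  0.0069] 0.057543569167932254
-0.009 75 [-0.0093  0.006 ] 0.05747773587788335
-0.006 72 [-0.0085  0.006 ] 0.05712754791554295
-0.003 86 [-0.0105  0.0078] 0.056221363891232015
0.000 73 [-0.0111  0.011 ] 0.061095947836373586
0.003 119 [-0.0114  0.011 ] 0.061166697692327764
```

View pics/w9.png

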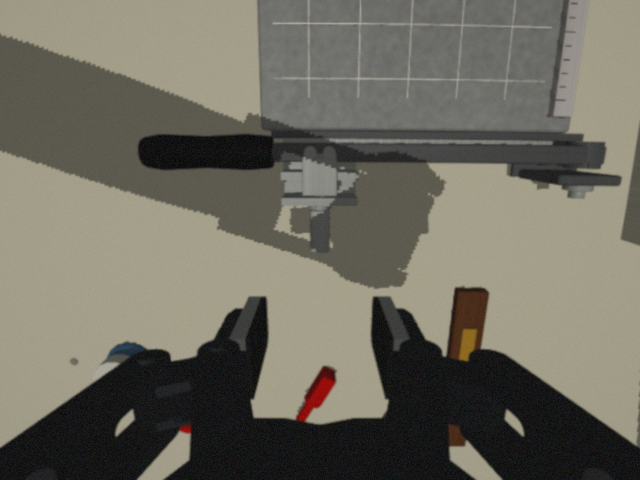

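The grip sits at (320,230), level, with its back end 40 mm from the ear face, which is the home position. The arm is down and the gripper is clear.

```bash
python3 -c "
from plant import *
print(job_done())"
```

```text
the job is handed in; nothing more can be done
None
```

The job is handed in: the blade arm is down, the locking pin is through both ears and the eye with its collar on the outer ear, and it is released. The wrist force read at most about 10 N at the ends of the pin moves, and the arm finished at about 21 s. I viewed 12 pictures, two over the limit of 10.

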